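# Set the length stop from one side and lock it

### The job

Set the sliding length stop on the aluminium track so that its dark pointer lines up with the tip of the brass index clip. The post that drives it has play, so first back the stop off to the right until its pointer is at least 2 cm short of the tip (on the robot's right of it), then bring it up to the tip by pushing the post to the left only, so that all the play is taken up and the post's block ends hard against the left lug. Then swing the clamp lever fully round to its stop to lock, and leave the tools lying round the track where they are.

Things in the scene. Friction and masses are not known exactly. Their poses are not given: they have to be found in the camera images.
- stop_base: Fixed aluminium track, 300 mm long (own y, roughly to the robot's left: 'left' here; turned up to 0.2 rad), 70 mm wide (own x -40 to +30 mm, +x away from the robot), 24 mm high. Origin: on the bench, on the slide's centre line, at mid-length. A grey clamp bridge 58 x 44 mm, top 52 mm above the bench, stands at own y = +115 mm.
- carriage (a joint): Position of the steel carriage (the stop) along the track, m: 0 = right end, 0.110 = left end. A plate 40 x 74 mm with an upright lug at each end, lug tops 56 mm above the bench; a dark triangular pointer on its robot side; a steel tongue runs left through the bridge. Moves with about 4 N of friction and stays where left; only friction holds it, even with the lever locked.
- drive_block (a joint): The play, m: position of the black drive block between the carriage's lugs. 0 = against the right lug, 0.014 = against the left lug. Within the play it moves alone (0.8 N) and the carriage stands still; against a lug it drags the carriage. It starts anywhere in the play; the carriage always starts with its pointer left of the index tip.
- post_top (a point): Top of the upright steel post on the drive block, 115 mm above the bench: an upright round post 18 mm in diameter, bare from 56 mm to 115 mm above the bench. Push it along the track from its right or left side, above the lugs.
- pointer_tip (a point): Tip of the carriage's dark triangular pointer, 31 mm above the bench, on the robot side of the carriage, at the middle of its length. Axes parallel to the track's.
- mark_tip (a point): Tip of the brass index clip, 31 mm above the bench: the mark. The clip is 22 mm wide, up to 37 mm high, fixed to the track's robot-side edge, its triangular tip pointing at the carriage. Axes parallel to the track's (y left along it). The stop is set when pointer tip and this tip have the same y in these axes.
- clamp_lever (a joint): Angle of the clamp lever in rad: 0 = open, arm pointing to the robot (track's -x); it turns clockwise seen from above and stops at 1.5 = locked, arm pointing left along the track (nearly +y). It begins between 0 and 0.3, turns with 0.06 N m of friction and stays where it is left.
- lever_pivot (a point): On the upright axis of the clamp lever, at the top of its arm, 70 mm above the bench, over the clamp bridge.
- lever_grip (a point): Top of the upright black grip at the end of the clamp lever, 120 mm above the bench: a round pin 16 mm in diameter, bare from 70 to 120 mm above the bench, 70 mm from the pivot.
- carpenter_pencil: Red carpenter's pencil, 14 x 173 x 8 mm, loose on the bench before the track. Leave it alone. Origin: middle of its underside.
- chuck_key: Steel T-shaped chuck key, 52 x 63 x 18 mm, loose behind the track. Leave it alone. Origin: middle of its underside.
- tape_measure: Yellow tape measure, 41 x 93 x 64 mm, loose beyond the left end of the track. Leave it alone. Origin: middle of its underside.
- pliers: Pliers with red handles, 58 x 166 x 14 mm, loose beyond the right end of the track. Leave them alone. Origin: middle of their underside.

How it is judged:
By the outcome, as a careful person would: the job done as asked, in the order asked, and still so for the second after the job is handed in, with the robot touching nothing.
It also fails if it takes over 58 s, if anything falls off the work surface, if the arm or the gripper's body presses on something with over 40 N, if the wrist force passes 120 N, or if a joint passes its speed limit or range.

### The arm

A 6-joint arm with a two-finger parallel gripper is mounted at the origin on a cart in front of the work surface, level with it; the furniture and walls round the work are solid. World frame = base frame: x ahead of the robot, y to its left, z up, the work surface at z = 0. Lengths are in m, angles in rad, forces in N, time in s.
With the tool pointing down it reaches from about 0.35 to 0.975 m from the base axis. Payload 4.9 kg.
Tool frame: the origin (TCP) lies on the front face of the gripper's body, between the roots of the fingers; the fingertips stand ctrl.tip_extent ahead of it and the grasp point (between the pads) lies 54 mm ahead of it (ctrl.tip_extent is the distance from the TCP to the fingertips, in m); z points along the fingers, y is the line along which they close (so a half turn about z gives the same grasp; the last joint's range is limited). The gripper opens to 85 mm and grips with 20 to 120 N. Pads are 22 mm wide; open, the fingers measure 114 mm over their backs; the gripper's body (76 mm by 85 mm) begins 54 mm behind the grasp point. The pads swing forward as they close: fully open they stand 13 mm farther back than shut.
Start: joints at [1.199, 0.053, 1.613, -0, 1.476, -0.119], TCP at [0.156, 0.605, 0.304] pointing down, gripper open.
Joint ranges: [-3.01, 3.01], [-1.01, 2.22], [0.06, 2.58], [-1.02, 4.17], [0.09, 2.62], [-3.14, 3.14]. Speed limits (rad/s): [2.57, 2.57, 3.14, 3.14, 3.14, 3.14].

### API

Orientations are given as a rotation vector (axis times angle).
In Python, from station import ctrl gives the robot as it stands.
- The arm moves only by the tool apply_moves, never from a script. Its argument "rows" is one flat list of numbers, 6 for each row, row after row: the shift along the tool's x, y, z normalised to -1 to 1, where 1 is 0.6 m, then the turn, a rotation vector about the tool's x, y, z normalised to -1 to 1, where 1 is 90 degrees. A call has 1 to 20 rows; each row is the pose to reach, as a shift and turn from the pose commanded when the call began, along the tool's axes at that moment; what a row does not reach only later rows make up. A row lasts 1/10 s, in which the tool goes at most 50 mm and 8.59 degrees, less where a joint would pass 70% of its speed; a pose out of reach is approached as far as the arm can. A call with a number of a shift or a turn outside -1 to 1 is refused whole. A call with a gripper value outside its range is refused whole. "grip" is the opening, from 0 (shut) to 1 (fully open), set as the call begins (left out, the last holds). The fingers move at their own pace and stop on an object; "grip_force" is the grip in N (left out, the last holds). Time passes only in rows, so rows that repeat a pose let the fingers close. It gives the time, the measured TCP pose, the force, the opening and the grip force at its end, in the units of the state.
- ctrl.get_obs(): the state, without advancing time (a new reading comes with each control period).
- ctrl.get_image(name): name is "side" or "top"; returns (picture, depth): 480x640x3 uint8, blue, green, red; 480x640 float32, m along the optical axis (not along the pixel's ray), 0 where there is no reading.
- ctrl.camera_model(name): a dict with "mtx" (3x3 intrinsics, pixels), "R" (3x3) and "t" (3): a world point X has camera coordinates R X + t. Camera axes: x right, y down, z forward; pixel columns grow to the right and rows downward; lengths in m; the calibration is good to about 2 mm. A picture is of the moment at which its call begins. camera_model takes no time and is no camera call.
- ctrl.finish_job(): hands the job in; it is judged then, once.
The state is a dict: "t": time; "q": joint angles; "dq": joint speeds; "effort": joint torques, N m; "tool_pos": TCP position; "tool_rot": TCP orientation; "contact_force": force on the tool from outside, world axes, zero at the start; "wrist_torque": the same for the moment, N m; "opening": finger opening in m; "grip_force": force on a finger pad.
Only numpy, scipy, OpenCV 4.12 (cv2) and the standard library are available. Lean on these libraries where they do the work, as an engineer would, in place of code of your own. Each camera call takes 0.05 s, during which the arm holds its last target. There are 200 camera calls.

## Working session

There is one attempt and no reset: what is moved stays moved. The work goes in short steps, Python scripts to look and compute and a tool call to move; the robot and the scene stay as the last step left them, time stands still between calls to the robot, and variables do not carry over. Pictures are saved under pics/ and viewed, at most 13 in all, crops included, and the job is handed in when it is done.

Besides the shell and the picture viewer there is one more tool, called after ">>>" in YAML: its name, and indented under it one key for each argument. apply_moves: Moves the arm, as the interface text tells. Its arguments: {"type":"object","properties":{"rows":{"type":"array","items":{"type":"number"}},"grip":{"type":"number"},"grip_force":{"type":"number"}},"required":["rows"]}

```bash
mkdir -p pics; ls
python3 - <<'E'
from station import ctrl
import cv2,numpy as np
o=ctrl.get_obs();print(o['t'],o['tool_pos'],o['tool_rot'],ctrl.tip_extent,o['opening'])
for n in("top","side"):
    im,d=ctrl.get_image(n);cv2.imwrite(f"pics/{n}0.png",im);np.save(f"pics/{n}0.npy",d)
    m=ctrl.camera_model(n);print(n,m['mtx'].tolist(),m['R'].round(3).tolist(),m['t'].round(3).tolist(),(-m['R'].T@m['t']).round(3))
E
```

```text
pics
0.0 [0.15615618 0.60468611 0.3026616 ] [-0.39603024 -3.11604605  0.00313104] 0.0726 0.0853316173850663
top [[436.17155848070075, 0.0, 329.2656968720758], [0.0, 436.17155848070075, 246.61717333389026], [0.0, 0.0, 1.0]] [[-0.068, -0.998, 0.003], [-0.974, 0.066, -0.219], [0.218, -0.018, -0.976]] [0.103, 0.55, 0.954] [0.334 0.083 1.05 ]
side [[493.9524882261929, 0.0, 314.3483593414452], [0.0, 493.9524882261929, 238.34088131733668], [0.0, 0.0, 1.0]] [[-0.992, -0.123, 0.015], [-0.084, 0.575, -0.814], [0.091, -0.809, -0.581]] [0.533, 0.082, 1.034] [0.441 0.855 0.659]
```

View pics/top0.png

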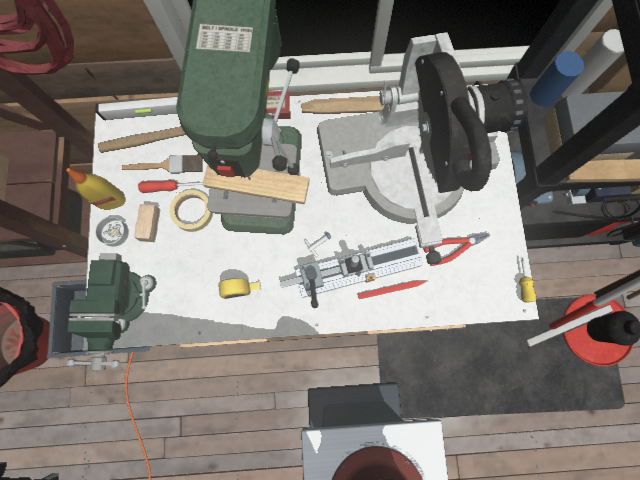

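View pics/side0.png

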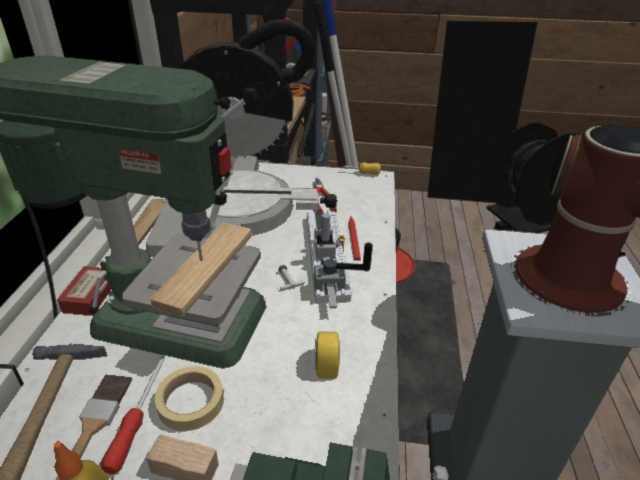

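The top view shows the track from about (283,285) to (425,245), with the lever grip near (314,302), the post near (350,262) and the clip near (370,278). I'll enlarge both views.

Run:
```python
import cv2,numpy as np
a=cv2.imread("pics/top0.png")[225:315,270:440];b=cv2.imread("pics/side0.png")[170:310,270:400]
cv2.imwrite("pics/tc.png",cv2.resize(a,None,fx=4.7,fy=4.7,interpolation=cv2.INTER_CUBIC))
cv2.imwrite("pics/sc.png",cv2.resize(b,None,fx=4.2,fy=4.2,interpolation=cv2.INTER_CUBIC))
```

```text
(no output)
```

View pics/tc.png

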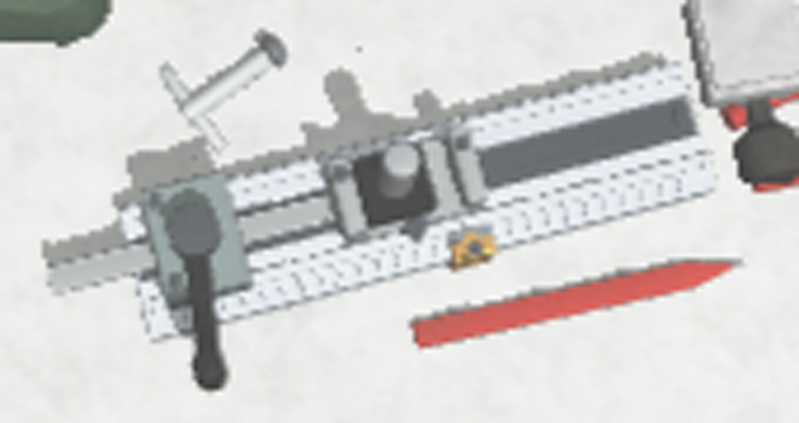

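View pics/sc.png

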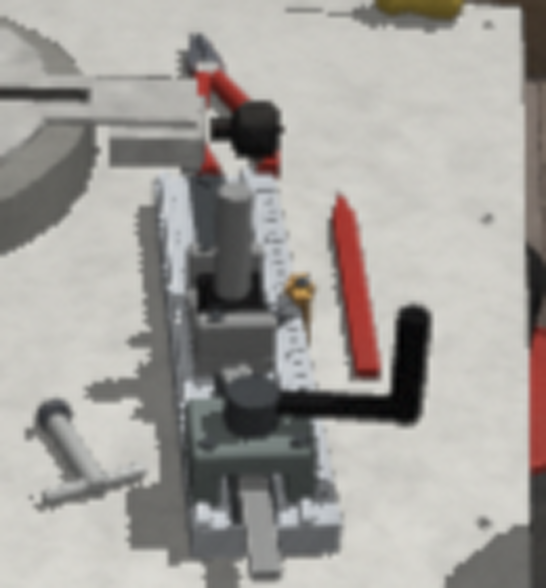

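Crops: post top at crop (402,160), grip top at (211,372), pointer at (417,236), clip tip at about (470,233). In the side crop the post top is at (235,188) and the grip top at (413,312). The pointer is left of the clip, as expected. Now I'll turn these into positions.

```bash
cat > h.py <<'E'
from station import ctrl
import cv2,numpy as np
M={n:ctrl.camera_model(n) for n in("top","side")}
def ray(n,p,z):
    m=M[n];d=m['R'].T@np.linalg.solve(m['mtx'],[p[0],p[1],1]);c=-m['R'].T@m['t'];return c+d*(z-c[2])/d[2]
def proj(n,X):
    m=M[n];c=m['mtx']@(m['R']@np.asarray(X)+m['t']);return c[:2]/c[2]
def tri(a,b):
    P=[M[n]['mtx']@np.c_[M[n]['R'],M[n]['t']] for n in("top","side")]
    X=cv2.triangulatePoints(P[0],P[1],np.array(a,float),np.array(b,float))[:,0];return X[:3]/X[3]
E
python3 - <<'E'
from h import *
T=lambda x,y:(270+x/4.7-.4,225+y/4.7-.4); S=lambda x,y:(270+x/4.2-.4,170+y/4.2-.4)
np.set_printoptions(precision=4,suppress=True)
print("post",ray("top",T(402,157),.115),ray("side",S(235,188),.115),tri(T(402,157),S(235,188)))
print("grip",ray("top",T(211,374),.12),ray("side",S(413,312),.12),tri(T(211,374),S(413,312)))
print("pivot",ray("top",T(195,220),.07))
a,b=ray("top",T(150,341),0),ray("top",T(716,192),0.0);print("front edge bench",a,b,np.linalg.norm(b-a))
d=(a-b)[:2];d/=np.linalg.norm(d);print("yaw",np.arctan2(-d[0],d[1]))
p,c=ray("top",T(417,237),.031),ray("top",T(470,233),.031);print(p,c,"along",(p-c)[:2]@d)
# subpixel track line: top front edge
D=np.load("pics/top0.npy")
kn=T(765,155);print("knob z",ray("top",kn,.0), D[int(kn[1]),int(kn[0])])
m=M["top"]
def pt(u,v):
    z=D[v,u];return m['R'].T@(np.linalg.solve(m['mtx'],[u*z,v*z,z])-m['t'])
for x,y in((765,155),(740,50),(720,90)):
    u,v=map(int,T(x,y));print(pt(u,v))
# clip mask
im=cv2.imread("pics/top0.png");h=cv2.cvtColor(im,cv2.COLOR_BGR2HSV)
k=cv2.inRange(h,(12,90,80),(30,255,255));k[:, :360]=0;k[:,385:]=0;k[:260]=0;k[300:]=0
for v in range(268,286):
    print(v,' '.join('%3d'%g for g in cv2.cvtColor(im,6)[v,350:380]),''.join('#' if q else '.' for q in k[v,350:380]))
E
```

```text
post [0.5143 0.0118 0.115 ] [0.5143 0.0106 0.115 ] [0.5141 0.0119 0.1158]
grip [0.4196 0.1065 0.12  ] [0.4252 0.1076 0.12  ] [0.4228 0.1063 0.1187]
pivot [0.4987 0.1109 0.07  ]
front edge bench [0.4495 0.1396 0.    ] [ 0.5068 -0.1585  0.    ] 0.3034902736161062
yaw 0.18984358185447597
[0.4891 0.0012 0.031 ] [ 0.4893 -0.0255  0.031 ] along 0.02631110725196355
knob z [ 0.5245 -0.1863  0.    ] 1.0256581
[ 0.5178 -0.1741  0.0449]
[ 0.5694 -0.1661  0.0547]
[ 0.5515 -0.1527  0.0523]
268  78  79  79  78  78  79  78  78  79  80  78  77 101 162 192 193 193 180 123 110 129 132 151 219 237 229 169 153 175 220 ..............................
269  79  77  78  79  79  80  77  78  79  77  75  80 123 189 191 192 193 190 177 144 130 141 135 147 170 214 230 227 229 233 ..............................
270  79  80  78  77  78  76  75  73  75  85 114 136 186 191 192 188 161 160 171 162 148 192 228 228 228 232 236 236 238 234 ..............................
271  76  77  74  73  75  78  94  88  98 112 137 168 166 147 150 173 162 183 218 230 228 231 235 237 239 237 223 209 217 236 .............................
[... 1471 characters left out ...]
7 120 131 174 195 235 235 237 238 238 237 236 235 .................##...........
282 210 238 237 236 233 232 214 179 159 190 199 207 234 236 234 220 149 181 210 231 231 235 238 239 239 240 239 239 237 235 ..............................
283 235 236 230 193 159 176 201 207 231 233 235 235 238 239 240 239 235 236 236 235 236 237 237 239 239 241 239 239 238 237 ..............................
284 160 168 204 201 218 235 237 235 235 234 236 236 237 239 239 240 240 239 238 237 237 239 239 239 241 241 240 239 239 236 ..............................
285 216 235 237 236 237 240 240 239 236 234 234 236 236 237 238 238 238 239 238 238 239 241 240 240 241 241 240 240 240 237 ..............................
```

```bash
cat >> h.py <<'E'
from scipy.spatial.transform import Rotation as Ro
np.set_printoptions(precision=4,suppress=True)
YAW=.19; EY=np.array([-np.sin(YAW),np.cos(YAW)]); EX=np.array([np.cos(YAW),np.sin(YAW)]); O=np.array([.5175,-.002])
def own(p): q=np.asarray(p)[:2]-O; return np.array([q@EX,q@EY])
def wor(a,b): return O+a*EX+b*EY
def rel(pos,yaw=YAW):
    """row (normalised) to a tool-down pose with tool y at angle yaw from world +y"""
    o=ctrl.get_obs();R=Ro.from_rotvec(o['tool_rot'])
    ty=np.array([-np.sin(yaw),np.cos(yaw),0]);tz=np.array([0,0,-1.]);G=Ro.from_matrix(np.c_[np.cross(ty,tz),ty,tz])
    s=R.inv().apply(np.asarray(pos)-o['tool_pos'])/.6;w=(R.inv()*G).as_rotvec()/(np.pi/2)
    print(np.r_[s,w].round(4).tolist(), own(o['tool_pos']).round(4), o['t'])
E
python3 -c "
from h import *
rel([*wor(0,.0135),.24]);rel([*wor(0,.0135),.155]);print(own([.5141,.0118]))"
```

```text
[-0.8264, -0.8079, 0.1059, -0.0011, -0.0004, -0.2819] [-0.2402  0.664 ] 0.1
[-0.8264, -0.8076, 0.2476, -0.0011, -0.0004, -0.2819] [-0.2402  0.664 ] 0.1
[-0.0007  0.0142]
```

>>> apply_moves:
  rows: [-0.826, -0.808, 0.106, -0.001, 0, -0.282, -0.826, -0.808, 0.106, -0.001, 0, -0.282, -0.826, -0.808, 0.106, -0.001, 0, -0.282, -0.826, -0.808, 0.106, -0.001, 0, -0.282, -0.826, -0.808, 0.106, -0.001, 0, -0.282, -0.826, -0.808, 0.106, -0.001, 0, -0.282, -0.826, -0.808, 0.106, -0.001, 0, -0.282, -0.826, -0.808, 0.106, -0.001, 0, -0.282, -0.826, -0.808, 0.106, -0.001, 0, -0.282, -0.826, -0.808, 0.106, -0.001, 0, -0.282, -0.826, -0.808, 0.106, -0.001, 0, -0.282, -0.826, -0.808, 0.106, -0.001, 0, -0.282, -0.826, -0.808, 0.106, -0.001, 0, -0.282, -0.826, -0.808, 0.106, -0.001, 0, -0.282, -0.826, -0.808, 0.106, -0.001, 0, -0.282, -0.826, -0.808, 0.106, -0.001, 0, -0.282, -0.826, -0.808, 0.106, -0.001, 0, -0.282, -0.826, -0.808, 0.106, -0.001, 0, -0.282]
  grip: 0.6

```text
t: 1.9
tool_pos: [0.5144, 0.0129, 0.2403]
tool_rot: [-0.301, 3.127, 0.003]
contact_force: [-0.1, 1.0, 0.3]
opening: 0.0512
grip_force: 0.0
```

```bash
python3 -c "
from h import *
o=ctrl.get_obs();print(o['tool_pos'],o['opening'],ctrl.tip_extent,o['contact_force'])
rel([*wor(0,.0135),.155])
im,d=ctrl.get_image('side');cv2.imwrite('pics/s1.png',cv2.resize(im[80:320,220:460],None,fx=2.5,fy=2.5))"
```

```text
[0.5144 0.0129 0.2403] 0.05115757765311081 0.0726 [-0.0622  0.9663  0.2767]
[-0.0003, -0.0031, 0.1422, 0.0011, 0.0002, 0.0013] [-0.0002  0.0152] 1.9
```

View pics/s1.png

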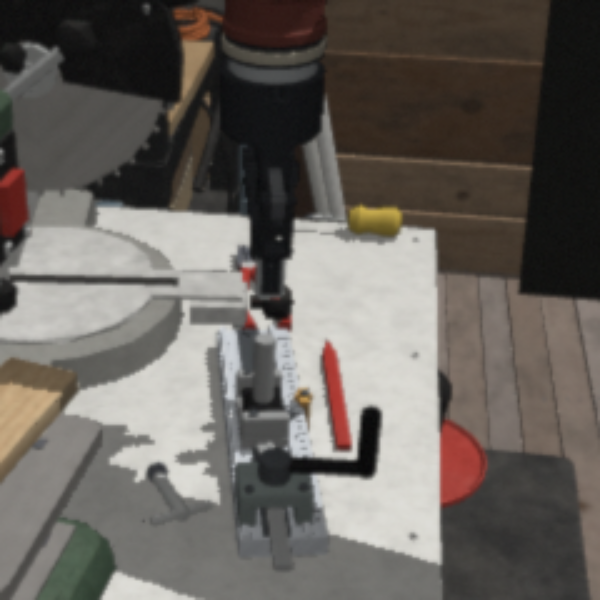

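The gripper is centred over the post and lined up with the track. Next I lower it and look at the force.

>>> apply_moves:
  rows: [0, -0.002, 0.06, 0.001, 0, 0.001, 0, -0.003, 0.1, 0.001, 0, 0.001, 0, -0.003, 0.142, 0.001, 0, 0.001, 0, -0.003, 0.142, 0.001, 0, 0.001]

```text
t: 2.35
tool_pos: [0.5124, 0.0114, 0.1513]
tool_rot: [0.298, -3.12, -0.003]
contact_force: [-1.0, -0.6, -0.8]
opening: 0.0511
grip_force: 0.0
```

>>> apply_moves:
  rows: [0, -0.02, 0, 0, 0, 0, 0, -0.035, 0, 0, 0, 0, 0, -0.05, 0, 0, 0, 0, 0, -0.065, 0, 0, 0, 0, 0, -0.08, 0, 0, 0, 0, 0, -0.095, 0, 0, 0, 0, 0, -0.11, 0, 0, 0, 0, 0, -0.125, 0, 0, 0, 0, 0, -0.138, 0, 0, 0, 0, 0, -0.138, 0, 0, 0, 0, 0, -0.138, 0, 0, 0, 0]

```text
t: 3.45
tool_pos: [0.5302, -0.072, 0.1543]
tool_rot: [0.295, -3.126, 0.002]
contact_force: [0.2, 1.4, -0.3]
opening: 0.0511
grip_force: 0.0
```

```bash
python3 -c "
from h import *
a,d=ctrl.get_image('top');b,d=ctrl.get_image('side');cv2.imwrite('pics/top2.png',a);cv2.imwrite('pics/side2.png',b)
cv2.imwrite('pics/b2.png',np.hstack([cv2.resize(a[225:315,275:425],(667,400),interpolation=2)[:, :400+20],cv2.resize(b[190:310,290:400],(367,400),interpolation=2)]))"
```

```text
(no output)
```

View pics/b2.png

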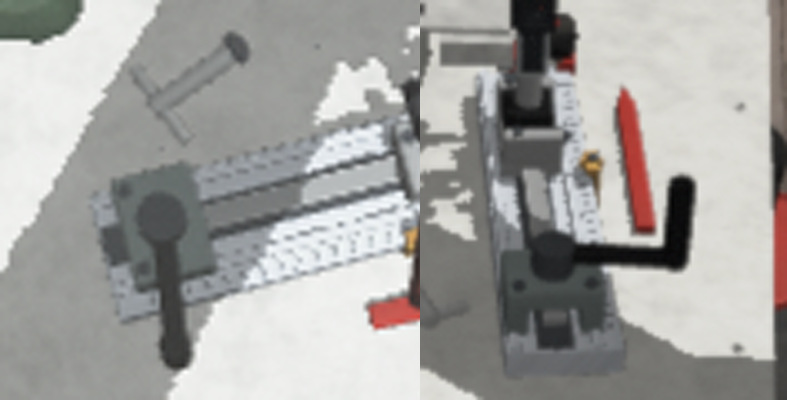

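The carriage has backed off to the right by about 47 mm. I'll go another 12 mm for margin, then push left and stop about 8 mm short.

>>> apply_moves:
  rows: [0, -0.01, 0, 0, 0, 0, 0, -0.02, 0, 0, 0, 0, 0, -0.02, 0, 0, 0, 0, 0, -0.02, 0, 0, 0, 0]

```text
t: 3.95
tool_pos: [0.5328, -0.0833, 0.1547]
tool_rot: [0.296, -3.127, 0.001]
contact_force: [-1.2, 1.3, -0.1]
opening: 0.0513
grip_force: 0.7
```

>>> apply_moves:
  rows: [0, 0.012, 0, 0, 0, 0, 0, 0.024, 0, 0, 0, 0, 0, 0.036, 0, 0, 0, 0, 0, 0.048, 0, 0, 0, 0, 0, 0.06, 0, 0, 0, 0, 0, 0.072, 0, 0, 0, 0, 0, 0.084, 0, 0, 0, 0, 0, 0.096, 0, 0, 0, 0, 0, 0.108, 0, 0, 0, 0, 0, 0.117, 0, 0, 0, 0, 0, 0.123, 0, 0, 0, 0, 0, 0.128, 0, 0, 0, 0, 0, 0.132, 0, 0, 0, 0, 0, 0.135, 0, 0, 0, 0, 0, 0.135, 0, 0, 0, 0, 0, 0.135, 0, 0, 0, 0]

```text
t: 5.55
tool_pos: [0.5179, -0.0032, 0.1551]
tool_rot: [-0.296, 3.127, 0.001]
contact_force: [-0.6, -2.3, 1.8]
opening: 0.0517
grip_force: 1.1
```

>>> apply_moves:
  rows: [0, -0.013, 0, 0, 0, 0, 0, -0.026, 0, 0, 0, 0, 0, -0.026, 0, 0, 0, 0, 0, -0.026, -0.06, 0, 0, 0, 0, -0.026, -0.12, 0, 0, 0, 0, -0.026, -0.18, 0, 0, 0, 0.08, 0.05, -0.18, 0, 0, 0, 0.16, 0.1, -0.18, 0, 0, 0, 0.22, 0.17, -0.18, 0, 0, 0, 0.25, 0.24, -0.18, 0, 0, 0, 0.25, 0.31, -0.18, 0, 0, 0, 0.25, 0.38, -0.18, 0, 0, 0, 0.25, 0.4, -0.18, 0, 0, 0, 0.25, 0.4, -0.18, 0, 0, 0]

```text
t: 6.95
tool_pos: [0.3245, 0.2059, 0.2629]
tool_rot: [0.303, -3.127, -0.001]
contact_force: [-1.0, -0.5, -0.4]
opening: 0.0508
grip_force: 0.0
```

```bash
python3 -c "
from h import *
o=ctrl.get_obs();print(own(o['tool_pos']),o['t'])
a,d=ctrl.get_image('top');b,d=ctrl.get_image('side');cv2.imwrite('pics/top3.png',a);cv2.imwrite('pics/side3.png',b)
cv2.imwrite('pics/b3.png',np.hstack([cv2.resize(a[235:295,330:410],None,fx=6,fy=6,interpolation=2),cv2.resize(b[200:260,305:355],None,fx=6,fy=6,interpolation=2)]))"
```

```text
[-0.1503  0.2407] 6.95
```

View pics/b3.png

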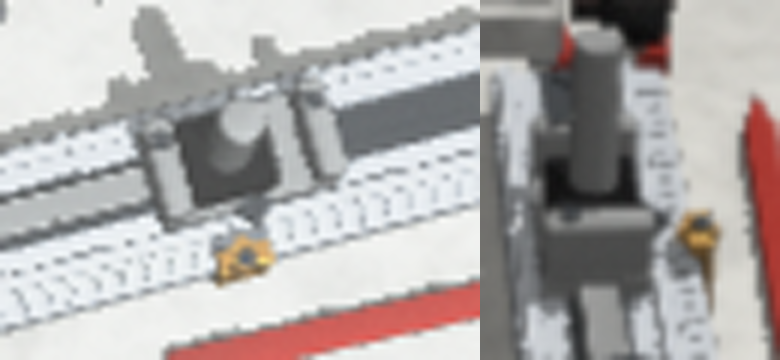

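The block sits hard against the left lug and the pointer is slightly right of the clip. I'll resample the pointer-height plane (z = 31 mm) into track axes to measure the gap.

```bash
cat >> h.py <<'E'
def rect(n,im,z=.031,xs=(-.060,-.015),ys=(-.055,.02),s=.00025):
    gx=np.arange(xs[1],xs[0],-s);gy=np.arange(ys[1],ys[0],-s)  # up=away, left=left
    A,B=np.meshgrid(gx,gy,indexing='ij');X=np.stack([O[0]+A*EX[0]+B*EY[0],O[1]+A*EX[1]+B*EY[1],A*0+z],-1)
    m=M[n];c=(X@m['R'].T+m['t'])@m['mtx'].T;c=(c[...,:2]/c[...,2:]).astype(np.float32)
    return cv2.remap(im,c[...,0],c[...,1],cv2.INTER_CUBIC),gx,gy
E
python3 - <<'E'
from h import *
out=[]
for n in("top","side"):
    im=cv2.imread(f"pics/{n}3.png");r,gx,gy=rect(n,im);r=np.ascontiguousarray(r)
    for k,y in enumerate(gy):
        if abs((y*1000+1e-6)%10)<.12: cv2.line(r,(k,0),(k,4),(0,0,255),1)
    for k,x in enumerate(gx):
        if abs((x*1000+1e-6)%10)<.12: cv2.line(r,(0,k),(4,k),(0,0,255),1)
    out.append(r)
cv2.imwrite("pics/r3.png",cv2.resize(np.vstack(out),None,fx=1.65,fy=1.65))
print(out[0].shape)
# post top centre
im=cv2.imread("pics/top3.png")
E
```

```text
(180, 300, 3)
```

View pics/r3.png

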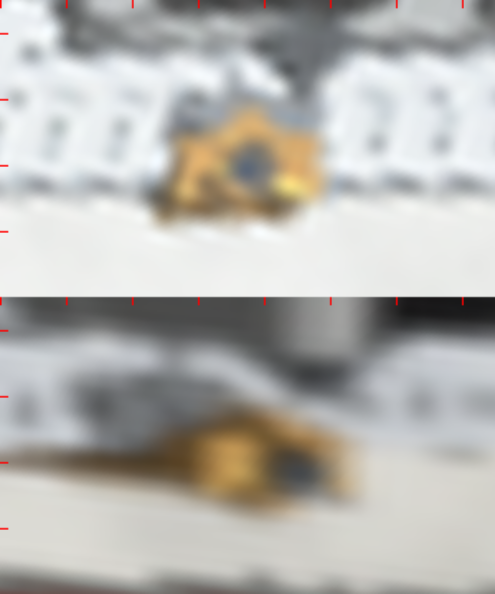

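Top resample: pointer apex at x≈303, clip tip at about 250, so the pointer is about 7.6–8 mm short at 6.6 px/mm. This matches the intended 8 mm. I'll push 7 mm more and look again.

```bash
python3 -c "
from h import *
print(own([.5179,-.0032]))
rel([*wor(0,-.017),.262]);rel([*wor(0,-.017),.155])"
```

```text
[ 0.0002 -0.0013]
[-0.2499, -0.4259, 0.0014, -0.0002, -0.0002, -0.0004] [-0.1498  0.2386] 7.05
[-0.25, -0.4258, 0.1797, -0.0002, -0.0002, -0.0004] [-0.1498  0.2386] 7.05
```

>>> apply_moves:
  rows: [-0.08, -0.08, 0, 0, 0, 0, -0.16, -0.16, 0, 0, 0, 0, -0.22, -0.24, 0, 0, 0, 0, -0.25, -0.32, 0, 0, 0, 0, -0.25, -0.4, 0, 0, 0, 0, -0.25, -0.426, 0, 0, 0, 0, -0.25, -0.426, 0, 0, 0, 0, -0.25, -0.426, 0, 0, 0, 0, -0.25, -0.426, 0.06, 0, 0, 0, -0.25, -0.426, 0.12, 0, 0, 0, -0.25, -0.426, 0.18, 0, 0, 0, -0.25, -0.426, 0.18, 0, 0, 0, -0.25, -0.426, 0.18, 0, 0, 0, -0.25, -0.426, 0.18, 0, 0, 0, -0.25, -0.426, 0.18, 0, 0, 0]

```text
t: 8.55
tool_pos: [0.5222, -0.0188, 0.1579]
tool_rot: [-0.296, 3.123, -0.002]
contact_force: [-0.1, -0.0, 0.1]
opening: 0.051
grip_force: 0.0
```

>>> apply_moves:
  rows: [0, 0.01, 0, 0, 0, 0, 0, 0.018, 0, 0, 0, 0, 0, 0.025, 0, 0, 0, 0, 0, 0.03, 0, 0, 0, 0, 0, 0.033, 0, 0, 0, 0, 0, 0.036, 0, 0, 0, 0, 0, 0.038, 0, 0, 0, 0, 0, 0.038, 0, 0, 0, 0, 0, 0.038, 0, 0, 0, 0, 0, 0.038, 0, 0, 0, 0]

```text
t: 9.55
tool_pos: [0.5167, 0.0035, 0.1554]
tool_rot: [-0.296, 3.127, -0.0]
contact_force: [1.1, -3.6, 3.3]
opening: 0.0512
grip_force: 1.8
```

```bash
python3 -c "
from h import *
o=ctrl.get_obs();print(own(o['tool_pos']),o['contact_force'],o['opening'],o['t'])"
```

```text
[0.0003 0.0056] [ 1.0879 -3.633   3.2852] 0.05116513558242531 9.55
```

>>> apply_moves:
  rows: [0, -0.013, 0, 0, 0, 0, 0, -0.026, 0, 0, 0, 0, 0, -0.026, 0, 0, 0, 0, 0, -0.026, -0.06, 0, 0, 0, 0, -0.026, -0.12, 0, 0, 0, 0, -0.026, -0.18, 0, 0, 0, 0.08, 0.05, -0.18, 0, 0, 0, 0.16, 0.1, -0.18, 0, 0, 0, 0.22, 0.17, -0.18, 0, 0, 0, 0.25, 0.24, -0.18, 0, 0, 0, 0.25, 0.31, -0.18, 0, 0, 0, 0.25, 0.38, -0.18, 0, 0, 0, 0.25, 0.4, -0.18, 0, 0, 0, 0.25, 0.4, -0.18, 0, 0, 0, 0.25, 0.4, -0.18, 0, 0, 0]

```text
t: 11.05
tool_pos: [0.3239, 0.2111, 0.2627]
tool_rot: [0.297, -3.127, 0.001]
contact_force: [-0.2, 0.1, 0.6]
opening: 0.0515
grip_force: 0.0
```

Run:
```python
from h import *
o=ctrl.get_obs();print(own(o['tool_pos']),o['t'])
a,_=ctrl.get_image('top');b,_=ctrl.get_image('side')
cv2.imwrite('pics/top4.png',a);cv2.imwrite('pics/side4.png',b);out=[]
for n in("top3","top4"):
    r,gx,gy=rect("top",cv2.imread(f"pics/{n}.png"),ys=(-.04,.0),xs=(-.05,-.015),s=.0001);r=r.copy()
    r[:8,::100]=(0,0,255);r[::100,:8]=(0,0,255);out.append(r)
cv2.imwrite("pics/r4.png",cv2.resize(np.hstack(out),None,fx=1,fy=1)); print(out[0].shape)
```

```text
[-0.1498  0.2459] 11.05
(350, 400, 3)
```

View pics/r4.png

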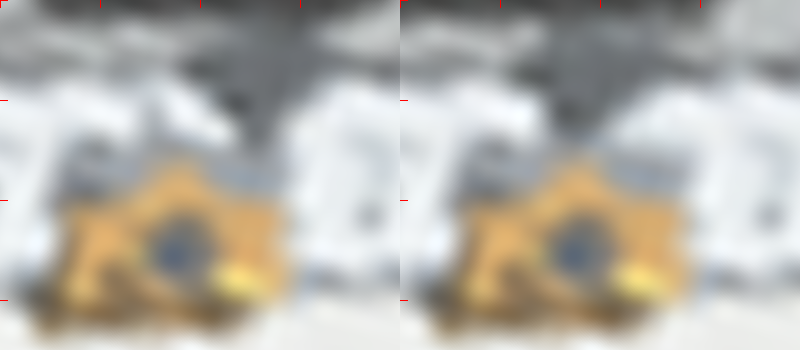

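Left is before and right is after: the clip tip is at x≈178 in both, and the pointer apex has gone from about 255 to about 177. They look nearly lined up. I'll put numbers on that from edge midlines.

Run:
```python
from h import *
def mid(p,gy,thr,k0):
    L=R=k0
    while L>0 and p[L]>thr: L-=1
    while R<len(p)-1 and p[R]>thr: R+=1
    f=lambda a,b:np.interp(thr,sorted((p[a],p[b])),[gy[a],gy[b]] if p[a]<p[b] else [gy[b],gy[a]])
    return f(L,L+1)*1e3,f(R,R-1)*1e3
for n in("top3","top4"):
    im=cv2.imread(f"pics/{n}.png")
    r,gx,gy=rect("top",im,ys=(-.045,.005),xs=(-.05,-.015),s=.0001);r=r.astype(float)
    g=255-r.mean(2); c=r[...,2]-r[...,0]
    for x in(-.022,-.023,-.024,-.025,-.026,-.027,-.028):
        i=np.argmin(abs(gx-x));k0=300 if n=="top3" else 225
        k0=k0-40+np.argmax(g[i,k0-40:k0+40]);a,b=mid(g[i],gy,95,k0);print(n,"ptr",x,round(a,2),round(b,2),"mid",round((a+b)/2,2))
    for x in(-.032,-.033,-.034,-.036,-.039):
        i=np.argmin(abs(gx-x));k0=210+np.argmax(c[i,210:250]);a,b=mid(c[i],gy,55,k0);print(n,"clip",x,round(a,2),round(b,2),"mid",round((a+b)/2,2))
# whole pic difference-based: post top & carriage shift between pics
def pc(n):
    r,gx,gy=rect("top",cv2.imread(f"pics/{n}.png"),z=.115,ys=(-.05,.04),xs=(-.02,.02),s=.00025);return r
a,b=pc("top3"),pc("top4");t=a[40:120,:];
print(cv2.phaseCorrelate(*[cv2.cvtColor(v,6).astype(np.float32) for v in(a,b)]))
for v in(a,b):
    g=cv2.GaussianBlur(cv2.cvtColor(v,6),(5,5),0);row=g[80]; print(row[60:300:8])
```

```text
top3 ptr -0.022 -17.19 -44.8 mid -31.0
top3 ptr -0.023 -18.31 -32.73 mid -25.52
top3 ptr -0.024 -20.07 -31.43 mid -25.75
top3 ptr -0.025 -20.99 -30.51 mid -25.75
top3 ptr -0.026 -21.77 -29.06 mid -25.41
top3 ptr -0.027 -23.0 -28.12 mid -25.56
top3 ptr -0.028 -23.73 -27.81 mid -25.77
top3 clip -0.032 -16.83 -18.95 mid -17.89
top3 clip -0.033 -15.57 -20.05 mid -17.81
top3 clip -0.034 -14.35 -21.07 mid -17.71
top3 clip -0.036 -8.0 -27.35 mid -17.68
top3 clip -0.039 -20.0 -19.9 mid -19.95
top4 ptr -0.022 -9.8 -32.33 mid -21.06
top4 ptr -0.023 -10.53 -31.36 mid -20.94
top4 ptr -0.024 -12.31 -24.77 mid -18.54
top4 ptr -0.025 -14.02 -23.5 mid -18.76
top4 ptr -0.026 -14.42 -22.13 mid -18.28
top4 ptr -0.027 -14.63 -21.04 mid -17.84
top4 ptr -0.028 -14.82 -20.31 mid -17.57
top4 clip -0.032 -16.8 -18.95 mid -17.88
top4 clip -0.033 -15.53 -20.0 mid -17.77
top4 clip -0.034 -14.3 -21.05 mid -17.68
top4 clip -0.036 -8.03 -27.33 mid -17.68
top4 clip -0.039 -20.0 -19.9 mid -19.95
((-0.12102033757435038, 0.3984089204552106), 0.24721895654996237)
[233 207 134  99 108 129 116 109 119 112  71  77  77  74  73  74  74  86
 130 186 189 189 188 190 194 197 199 195 195 194]
[101  98 118 109 109 119 100  73  76  77  76  72  72  73  97 157 193 187
 188 189 192 195 189 166 182 194 194 177 119  95]
```

Before: pointer −25.6 mm, clip −17.8 mm. After: pointer about −18.2 to −18.5 mm. The stop is about 0.5 mm short, so I'll push a last 0.5 mm to the left.

```bash
python3 -c "
from h import *
print(ctrl.get_obs()['q'])
rel([*wor(0,-.0100),.262]);rel([*wor(0,-.0100),.155])"
```

```text
[ 0.3825 -0.5523  2.1818 -0.0002  1.5123 -1.3752]
[-0.2505, -0.4243, 0.0014, -0.0002, -0.0001, -0.002] [-0.1495  0.2451] 11.15
[-0.2505, -0.4243, 0.1797, -0.0002, -0.0001, -0.002] [-0.1495  0.2451] 11.15
```

>>> apply_moves:
  rows: [-0.08, -0.08, 0, 0, 0, -0.002, -0.16, -0.16, 0, 0, 0, -0.002, -0.22, -0.24, 0, 0, 0, -0.002, -0.25, -0.32, 0, 0, 0, -0.002, -0.25, -0.4, 0, 0, 0, -0.002, -0.25, -0.424, 0, 0, 0, -0.002, -0.25, -0.424, 0, 0, 0, -0.002, -0.25, -0.424, 0, 0, 0, -0.002, -0.25, -0.424, 0.06, 0, 0, -0.002, -0.25, -0.424, 0.12, 0, 0, -0.002, -0.25, -0.424, 0.18, 0, 0, -0.002, -0.25, -0.424, 0.18, 0, 0, -0.002, -0.25, -0.424, 0.18, 0, 0, -0.002, -0.25, -0.424, 0.18, 0, 0, -0.002, -0.25, -0.424, 0.18, 0, 0, -0.002, -0.25, -0.424, 0.18, 0, 0, -0.002]

```text
t: 12.75
tool_pos: [0.5202, -0.0105, 0.1571]
tool_rot: [-0.301, 3.123, -0.001]
contact_force: [0.2, 0.0, -0.4]
opening: 0.0513
grip_force: 0.0
```

```bash
python3 -c "
from h import *
rel([*wor(0,.0061),.155]);print(ctrl.get_obs()['opening'])"
```

```text
[0.0017, 0.025, 0.0035, -0.0008, 0.0023, 0.0012] [ 0.0011 -0.0089] 12.75
0.05133664779410642
```

>>> apply_moves:
  rows: [0, 0.009, 0, 0, 0, 0, 0, 0.016, 0, 0, 0, 0, 0, 0.021, 0, 0, 0, 0, 0, 0.023, 0, 0, 0, 0, 0, 0.024, 0, 0, 0, 0, 0, 0.025, 0, 0, 0, 0, 0, 0.025, 0, 0, 0, 0, 0, 0.025, 0, 0, 0, 0]

```text
t: 13.55
tool_pos: [0.5164, 0.0038, 0.1551]
tool_rot: [-0.3, 3.127, -0.001]
contact_force: [0.6, -3.5, -1.6]
opening: 0.0511
grip_force: 2.0
```

```bash
python3 -c "
from h import *
o=ctrl.get_obs();print(own(o['tool_pos'])*1e3,o['contact_force'],o['opening'])"
```

```text
[0.0047 5.9118] [ 0.6187 -3.4703 -1.5811] 0.05110037822152391
```

>>> apply_moves:
  rows: [0, 0.0005, 0, 0, 0, 0, 0, 0.0005, 0, 0, 0, 0, 0, 0.0005, 0, 0, 0, 0]

```text
t: 13.85
tool_pos: [0.5163, 0.0044, 0.1551]
tool_rot: [-0.301, 3.127, -0.0]
contact_force: [-0.1, -4.1, -1.2]
opening: 0.051
grip_force: 2.0
```

>>> apply_moves:
  rows: [0, -0.013, 0, 0, 0, 0, 0, -0.026, 0, 0, 0, 0, 0, -0.026, 0, 0, 0, 0, 0, -0.026, -0.06, 0, 0, 0, 0, -0.026, -0.12, 0, 0, 0, 0, -0.026, -0.18, 0, 0, 0, 0.08, 0.05, -0.18, 0, 0, 0, 0.16, 0.1, -0.18, 0, 0, 0, 0.22, 0.17, -0.18, 0, 0, 0, 0.25, 0.24, -0.18, 0, 0, 0, 0.25, 0.31, -0.18, 0, 0, 0, 0.25, 0.38, -0.18, 0, 0, 0, 0.25, 0.4, -0.18, 0, 0, 0, 0.25, 0.4, -0.18, 0, 0, 0, 0.25, 0.4, -0.18, 0, 0, 0]
  grip: 0.6

```text
t: 15.35
tool_pos: [0.3232, 0.2115, 0.263]
tool_rot: [-0.302, 3.127, -0.0]
contact_force: [-0.2, -0.7, 0.6]
opening: 0.0509
grip_force: 0.0
```

Run:
```python
from h import *
a,_=ctrl.get_image('top');b,_=ctrl.get_image('side')
cv2.imwrite('pics/top5.png',a);cv2.imwrite('pics/side5.png',b);out=[]
for n in("top4","top5"):
    r,gx,gy=rect("top",cv2.imread(f"pics/{n}.png"),ys=(-.045,.005),xs=(-.05,-.015),s=.0001);r=r.astype(float);g=255-r.mean(2)
    for x in(-.024,-.025,-.026,-.027,-.028):
        w=np.clip(g[np.argmin(abs(gx-x)),130:320]-70,0,None);print(n,x,(w@gy[130:320]/w.sum()*1e3).round(2),end=' ')
    print()
# lever pin: dark blob in both views, topmost part
p=np.array([*wor(-.0694,.1239),.12]);print(proj('top',p),proj('side',p))
t=np.array([*wor(-.0694,.1239)])
rel([*t,.262],YAW-.13);rel([*t,.157],YAW-.13)
g=cv2.cvtColor(b,6)[238:275,345:380];k=(g<45).astype(np.uint8);ys,xs=np.nonzero(k)
for v in range(0,37,2):
    q=np.nonzero(k[v])[0];print(238+v,(345+q.min(),345+q.max()) if len(q) else None,end=' ')
print()
g=cv2.cvtColor(a,6)[276:315,300:325]
for v in range(0,39,2):
    q=np.nonzero(g[v]<70)[0];print(276+v,(300+q.min(),300+q.max()) if len(q) else None,end=' ')
```

```text
top4 -0.024 -18.47 top4 -0.025 -18.59 top4 -0.026 -18.09 top4 -0.027 -17.75 top4 -0.028 -17.54 
top5 -0.024 -17.8 top5 -0.025 -18.11 top5 -0.026 -17.65 top5 -0.027 -17.3 top5 -0.028 -17.22 
[314.2606 301.1836] [367.5353 243.5244]
[-0.1347, -0.2027, 0.0017, -0.0001, 0.0001, 0.0828] [-0.1502  0.2455] 15.45
[-0.1347, -0.2027, 0.1767, -0.0001, 0.0001, 0.0828] [-0.1502  0.2455] 15.45
238 None 240 None 242 None 244 (np.int64(366), np.int64(370)) 246 (np.int64(365), np.int64(371)) 248 (np.int64(365), np.int64(371)) 250 (np.int64(365), np.int64(370)) 252 (np.int64(365), np.int64(370)) 254 (np.int64(365), np.int64(370)) 256 (np.int64(364), np.int64(370)) 258 (np.int64(364), np.int64(370)) 260 (np.int64(364), np.int64(369)) 262 (np.int64(364), np.int64(369)) 264 (np.int64(345), np.int64(369)) 266 (np.int64(345), np.int64(369)) 268 (np.int64(345), np.int64(368)) 270 None 272 None 274 None 
276 None 278 None 280 None 282 None 284 None 286 None 288 None 290 None 292 None 294 (np.int64(312), np.int64(312)) 296 None 298 (np.int64(312), np.int64(312)) 300 None 302 None 304 None 306 (np.int64(312), np.int64(316)) 308 None 310 None 312 None 314 None
```

The pointer is now at −17.6 mm against the clip's −17.8 mm, so the stop is set. Next is the lever: straddle the pin with a narrower opening.

>>> apply_moves:
  rows: [-0.06, -0.07, 0, 0, 0, 0.04, -0.12, -0.14, 0, 0, 0, 0.08, -0.135, -0.203, 0, 0, 0, 0.083, -0.135, -0.203, 0, 0, 0, 0.083, -0.135, -0.203, 0, 0, 0, 0.083, -0.135, -0.203, 0.06, 0, 0, 0.083, -0.135, -0.203, 0.09, 0, 0, 0.083, -0.135, -0.203, 0.12, 0, 0, 0.083, -0.135, -0.203, 0.15, 0, 0, 0.083, -0.135, -0.203, 0.175, 0, 0, 0.083, -0.135, -0.203, 0.175, 0, 0, 0.083, -0.135, -0.203, 0.175, 0, 0, 0.083]
  grip: 0.5

```text
t: 16.65
tool_pos: [0.4256, 0.1078, 0.1582]
tool_rot: [-0.098, 3.14, 0.0]
contact_force: [0.1, -0.5, -0.1]
opening: 0.0423
grip_force: 0.0
```

Run:
```python
from h import *
o=ctrl.get_obs();print(o['contact_force'],o['opening'],o['tool_pos'])
for f in(.13,.27,.41,.55,.69,.83,.97,1.11,1.25,1.39,1.53,1.6,1.64,1.67,1.70):
    rel([*wor(-.07*np.cos(f),.115+.07*np.sin(f)),.157],YAW-f)
b,_=ctrl.get_image('side');cv2.imwrite('pics/s6.png',cv2.resize(b[150:310,270:430],None,fx=3.5,fy=3.5))
```

```text
[ 0.0625 -0.4677 -0.0687] 0.042300460813767794 [0.4256 0.1078 0.1582]
[-0.0004, -0.0019, 0.002, 0.0001, 0.0, 0.0014] [-0.0695  0.1252] 16.65
[-0.0016, 0.0144, 0.002, 0.0001, 0.0, 0.0905] [-0.0695  0.1252] 16.65
[-0.005, 0.0304, 0.002, 0.0001, -0.0, 0.1797] [-0.0695  0.1252] 16.65
[-0.0107, 0.0457, 0.002, 0.0001, -0.0, 0.2688] [-0.0695  0.1252] 16.65
[-0.0184, 0.0601, 0.002, 0.0001, -0.0, 0.3579] [-0.0695  0.1252] 16.65
[-0.028, 0.0732, 0.002, 0.0001, -0.0, 0.447] [-0.0695  0.1252] 16.65
[-0.0394, 0.0849, 0.002, 0.0001, -0.0, 0.5362] [-0.0695  0.1252] 16.65
[-0.0523, 0.0949, 0.002, 0.0001, -0.0, 0.6253] [-0.0695  0.1252] 16.65
[-0.0665, 0.103, 0.0021, 0.0001, -0.0, 0.7144] [-0.0695  0.1252] 16.65
[-0.0816, 0.109, 0.0021, 0.0001, -0.0001, 0.8035] [-0.0695  0.1252] 16.65
[-0.0975, 0.1129, 0.0021, 0.0001, -0.0001, 0.8927] [-0.0695  0.1252] 16.65
[-0.1056, 0.114, 0.0021, 0.0001, -0.0001, 0.9372] [-0.0695  0.1252] 16.65
[-0.1103, 0.1143, 0.0021, 0.0001, -0.0001, 0.9627] [-0.0695  0.1252] 16.65
[-0.1137, 0.1145, 0.0021, 0.0001, -0.0001, 0.9818] [-0.0695  0.1252] 16.65
[-0.1172, 0.1145, 0.0021, 0.0001, -0.0001, 1.0009] [-0.0695  0.1252] 16.65
```

View pics/s6.png

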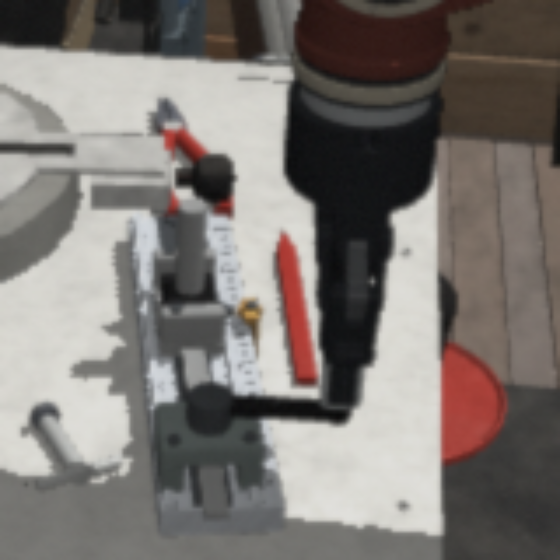

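The fingers straddle the pin (near crop (340,395)). Now I sweep along the arc.

>>> apply_moves:
  rows: [-0.001, 0.006, 0.002, 0, 0, 0.045, -0.0016, 0.0144, 0.002, 0, 0, 0.0905, -0.005, 0.0304, 0.002, 0, 0, 0.18, -0.0107, 0.0457, 0.002, 0, 0, 0.269, -0.0184, 0.06, 0.002, 0, 0, 0.358, -0.028, 0.0732, 0.002, 0, 0, 0.447, -0.0394, 0.085, 0.002, 0, 0, 0.536, -0.0523, 0.095, 0.002, 0, 0, 0.625, -0.0665, 0.103, 0.002, 0, 0, 0.714, -0.0816, 0.109, 0.002, 0, 0, 0.8035, -0.0975, 0.113, 0.002, 0, 0, 0.893, -0.1056, 0.114, 0.002, 0, 0, 0.937, -0.1103, 0.1143, 0.002, 0, 0, 0.963, -0.1137, 0.1145, 0.002, 0, 0, 0.982, -0.1137, 0.1145, 0.002, 0, 0, 0.982, -0.1137, 0.1145, 0.002, 0, 0, 0.982]

```text
t: 18.3
tool_pos: [0.4896, 0.1803, 0.158]
tool_rot: [-2.119, -2.319, 0.001]
contact_force: [-4.6, -1.4, 3.4]
opening: 0.0427
grip_force: 2.5
```

Run:
```python
from h import *
o=ctrl.get_obs();q=own(o['tool_pos']);print(q,o['contact_force'],o['opening'])
R=Ro.from_rotvec(o['tool_rot']).as_matrix();print(R[:,1]@np.array([*EX,0]),R[:,1]@np.array([*EY,0]))
b,_=ctrl.get_image('side');a,_=ctrl.get_image('top');cv2.imwrite('pics/s7.png',np.hstack([cv2.resize(b[170:310,270:400],None,fx=3.2,fy=3.2),cv2.resize(a[230:310,270:350],(360,448))[:,:]]))
```

```text
[0.007  0.1842] [-4.5678 -1.4025  3.362 ] 0.04269996734343975
0.9949862091105629 -0.10000892480635497
```

View pics/s7.png

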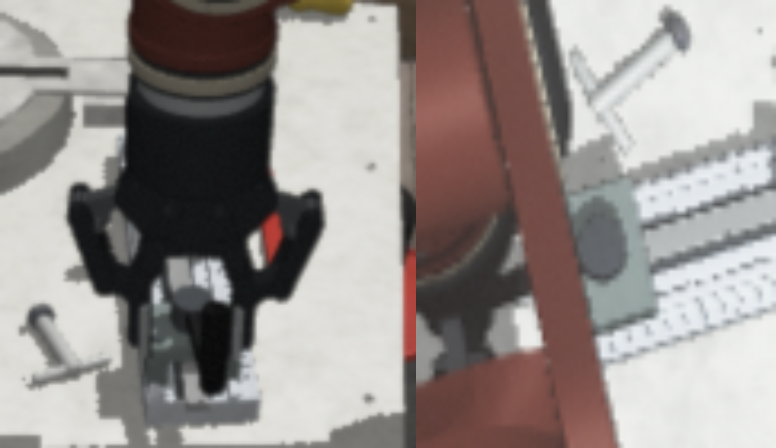

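The lever now points left along the track, and the force is already about 4.6 N against roughly 0.9 N of friction, which suggests it is at the stop. I'll press a few mm more to confirm.

>>> apply_moves:
  rows: [0, 0.0025, 0, 0, 0, 0, 0, 0.005, 0, 0, 0, 0, 0, 0.005, 0, 0, 0, 0, 0, 0.005, 0, 0, 0, 0]

```text
t: 18.8
tool_pos: [0.4903, 0.1804, 0.1575]
tool_rot: [-2.115, -2.315, 0.01]
contact_force: [-16.3, -2.6, 11.5]
opening: 0.0431
grip_force: 7.8
```

Run:
```python
from h import *
o=ctrl.get_obs();print(own(o['tool_pos']),o['contact_force'],o['opening'],o['grip_force'])
```

```text
[0.0077 0.1843] [-16.3161  -2.5618  11.4553] 0.04306328356692771 7.790428698062897
```

It is a hard stop: 16 N with only 0.7 mm of movement. Backing off, lifting and clearing away.

>>> apply_moves:
  rows: [0, -0.007, 0, 0, 0, 0, 0, -0.014, 0, 0, 0, 0, 0, -0.023, 0, 0, 0, 0, 0, -0.023, 0, 0, 0, 0, 0, -0.023, 0, 0, 0, 0, 0, -0.023, -0.05, 0, 0, 0, 0, -0.023, -0.11, 0, 0, 0, 0, -0.023, -0.18, 0, 0, 0, 0.04, -0.09, -0.18, 0, 0, 0, 0.08, -0.16, -0.18, 0, 0, 0, 0.12, -0.23, -0.18, 0, 0, 0, 0.18, -0.25, -0.18, 0, 0, 0, 0.25, -0.25, -0.18, 0, 0, 0, 0.25, -0.25, -0.18, 0, 0, 0, 0.25, -0.25, -0.18, 0, 0, 0]

```text
t: 20.3
tool_pos: [0.3298, 0.317, 0.2648]
tool_rot: [2.117, 2.32, -0.0]
contact_force: [-0.5, -0.3, -0.4]
opening: 0.0425
grip_force: 0.0
```

Run:
```python
from h import *
a,_=ctrl.get_image('top');b,_=ctrl.get_image('side');o=ctrl.get_obs();print(o['t'],o['contact_force'])
r,gx,gy=rect("top",a,ys=(-.045,.005),xs=(-.05,-.015),s=.0001);g=255-r.astype(float).mean(2)
for x in(-.024,-.025,-.026,-.027,-.028):
    w=np.clip(g[np.argmin(abs(gx-x)),130:320]-70,0,None);print((w@gy[130:320]/w.sum()*1e3).round(2),end=' ')
cv2.imwrite('pics/f.png',np.hstack([cv2.resize(a[225:315,270:440],(680,360),interpolation=2)[:, :480],cv2.resize(b[180:310,280:390],(305,360),interpolation=2)]))
```

```text
20.4 [ 0.4728 -0.4654 -0.6566]
-17.82 -18.14 -17.68 -17.32 -17.22
```

View pics/f.png

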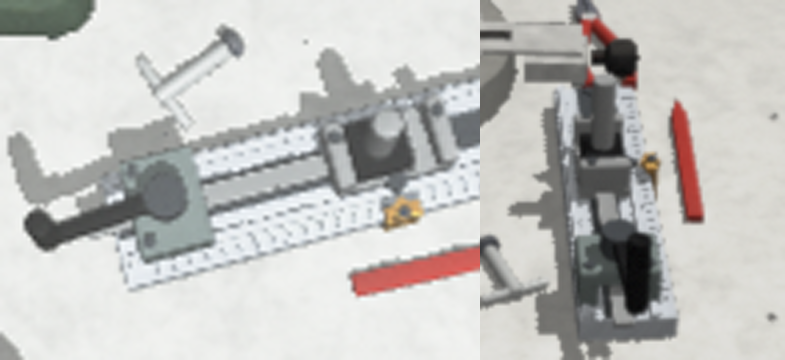

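The lever points left at its stop (grip at (40,228)). The pointer still meets the clip at (400,195), the block is against the left lug, and the chuck key and pencil shown have not moved. Handing in.

```bash
python3 -c "
from station import ctrl
print(ctrl.finish_job())"
```

```text
the job is handed in; nothing more can be done
None
```

The job is handed in at about 20 s: the stop was backed off, then set by left-only pushes to within about 0.3 mm of the clip tip as measured in the top view, with the block against the left lug; the lever is hard on its stop and no loose tool was touched.

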